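# Square up the slipped packing plates and weight them with a chock

### The arm

A 7-joint arm with a two-finger parallel gripper is mounted at the origin on the work surface. World frame = base frame: x ahead of the robot, y to its left, z up, the work surface at z = 0. Lengths are in m, angles in rad, forces in N, time in s.
With the tool pointing down it reaches from about 0.4 to 0.85 m from the base axis. Payload 4.4 kg.
Tool frame: the origin (TCP) lies at the very end of the fingers, on their centre line; the grasp point (between the pads) lies grasp_offset behind it (grasp_offset is the distance from the TCP to the grasp point, in m); z points along the fingers, y is the line along which they close (so a half turn about z gives the same grasp; the last joint's range is limited). The gripper opens to 94 mm and grips with 3 to 60 N. Pads are 16 mm wide; open, the fingers measure 119 mm over their backs; the gripper's body (75 mm by 177 mm) begins 78 mm behind the grasp point.
Start: joints at [-1.323, 0.628, 0.038, 1.517, -0.027, 0.996, -0.02], TCP at [0.201, 0.618, 0.205] pointing down, gripper open.
Joint ranges: [-3.06, 3.06], [-0.37, 2.12], [-1.25, 1.32], [0.18, 2.47], [-1.1, 4.24], [0.23, 1.98], [-2.94, 2.94]. Speed limits (rad/s): [2.57, 2.57, 3.14, 3.14, 3.14, 3.14, 3.14].

### API

Orientations are given as a 3x3 rotation matrix whose columns are the frame's x, y, z axes.
In Python, from plant import observe, read_camera, camera_params, hand_in, grasp_offset gives the robot as it stands.
- The arm moves only by the shell command python3 -m handwheel 'ROWS' [FORCE]. ROWS is JSON, a list of rows, each an object of numbers: "x", "y", "z": the shift along the tool's x, y, z each as a share of 0.25 m, from -1 to 1; "wx", "wy", "wz": the turn, a rotation vector about the tool's x, y, z each as a share of 360 degrees, from -1 to 1; "hand": the opening, from -1 (shut) to 1 (fully open). In form: [{"x": .., "y": .., "z": .., "wx": .., "wy": .., "wz": .., "hand": ..}, ...]. A call has 1 to 10 rows; each row shifts and turns the commanded pose from where the row before left it, along the tool's axes as they then stand; what a row does not reach is not made up. A row lasts 1/12 s, in which the tool goes at most 41.7 mm and 7.16 degrees, less where a joint would pass 70% of its speed; a pose out of reach is approached as far as the arm can. A call with a number of a shift or a turn outside -1 to 1 is refused whole. A call with a gripper value outside its range is refused whole. The fingers move at their own pace and stop on an object; FORCE is the grip in N (left out, the last holds). Time passes only in rows, so rows that do not move let the fingers close. It gives the time, the measured TCP pose, the force, the opening and the grip force at its end, in the units of the state.
- observe(): the state, without advancing time (a new reading comes with each control period).
- read_camera(name): name is "scene" or "top"; returns the picture (480x640x3 uint8, red, green, blue); there is no depth.
- camera_params(name): a dict with "intrinsics" (3x3 intrinsics, pixels), "rvec" (rotation vector, rad) and "tvec" (3), from world to camera coordinates, as OpenCV has them. Camera axes: x right, y down, z forward; pixel columns grow to the right and rows downward; lengths in m; the calibration is good to about 2 mm. A picture is of the moment at which its call begins. camera_params takes no time and is no camera call.
- hand_in(): hands the job in; it is judged then, once.
The state is a dict: "time_s": time; "joint_positions": joint angles; "qvel": joint speeds; "joint_torque": joint torques, N m; "tool_pos": TCP position; "orientation": TCP orientation; "force": force on the tool from outside, world axes, zero at the start; "moment": the same for the moment, N m; "finger_gap": opening from 0.0 (shut) to 1.0 (fully open); "gripper_force": force on a finger pad.
Only numpy, scipy, OpenCV 4.12 (cv2) and the standard library are available. Lean on these libraries where they do the work, as an engineer would, in place of code of your own. Each camera call takes 0.05 s, during which the arm holds its last target. There are 200 camera calls.

### The job

Two stacks of wooden packing plates stand in the steel rack; in one of them some plates have slipped out towards the robot. Tap that stack until all its plates are flush again, back edges right up against the rack's fence, then set the larger of the two hardwood chocks, flat base down, on the middle of that same stack so that it stays put. Leave the neat stack and everything else where they are.

Things in the scene. Friction and masses are not known exactly. Their poses are not given: they have to be found in the camera images.
- rack: Fixed bare-steel plate rack: base board 130 (x) x 260 (y) x 12 mm high with an upright fence 12 mm thick along its +x (far) edge, fence top 50 mm above the table, fence's inner face at x = +53 mm. The other three sides are open. Origin: centre of the underside, on the table; x points from the open front to the fence, y to the left, z up. It stands at varying places and yaws.
- bay_left (a point): Point on the base board's top (12 mm above the table), axes as the rack's: the origin that the bottom plate of the left stack has when its back edge touches the fence.
- bay_right (a point): The same for the right stack, 130 mm to the right (-y) of bay_left.
- left_1: Pale wooden packing plate, planed and waxed, 100 (x) x 80 (y) x 8 mm, 60 g, number 1 from the bottom of the left stack of four (in the rack's left bay, underside 12 mm above the table). Origin: centre of the underside; x front to back as the rack's, z up. All four back edges at the fence (within 3 mm) means neat; in the slipped stack some plates stick out 15 to 32 mm to the front.
- left_2: Pale wooden packing plate, planed and waxed, 100 (x) x 80 (y) x 8 mm, 60 g, number 2 from the bottom of the left stack of four (in the rack's left bay, underside 20 mm above the table). Origin: centre of the underside; x front to back as the rack's, z up. All four back edges at the fence (within 3 mm) means neat; in the slipped stack some plates stick out 15 to 32 mm to the front.
- left_3: Pale wooden packing plate, planed and waxed, 100 (x) x 80 (y) x 8 mm, 60 g, number 3 from the bottom of the left stack of four (in the rack's left bay, underside 28 mm above the table). Origin: centre of the underside; x front to back as the rack's, z up. All four back edges at the fence (within 3 mm) means neat; in the slipped stack some plates stick out 15 to 32 mm to the front.
- left_4: Pale wooden packing plate, planed and waxed, 100 (x) x 80 (y) x 8 mm, 60 g, number 4 from the bottom of the left stack of four (in the rack's left bay, underside 36 mm above the table). Origin: centre of the underside; x front to back as the rack's, z up. All four back edges at the fence (within 3 mm) means neat; in the slipped stack some plates stick out 15 to 32 mm to the front.
- right_1: Pale wooden packing plate, planed and waxed, 100 (x) x 80 (y) x 8 mm, 60 g, number 1 from the bottom of the right stack of four (in the rack's right bay, underside 12 mm above the table). Origin: centre of the underside; x front to back as the rack's, z up. All four back edges at the fence (within 3 mm) means neat; in the slipped stack some plates stick out 15 to 32 mm to the front.
- right_2: Pale wooden packing plate, planed and waxed, 100 (x) x 80 (y) x 8 mm, 60 g, number 2 from the bottom of the right stack of four (in the rack's right bay, underside 20 mm above the table). Origin: centre of the underside; x front to back as the rack's, z up. All four back edges at the fence (within 3 mm) means neat; in the slipped stack some plates stick out 15 to 32 mm to the front.
- right_3: Pale wooden packing plate, planed and waxed, 100 (x) x 80 (y) x 8 mm, 60 g, number 3 from the bottom of the right stack of four (in the rack's right bay, underside 28 mm above the table). Origin: centre of the underside; x front to back as the rack's, z up. All four back edges at the fence (within 3 mm) means neat; in the slipped stack some plates stick out 15 to 32 mm to the front.
- right_4: Pale wooden packing plate, planed and waxed, 100 (x) x 80 (y) x 8 mm, 60 g, number 4 from the bottom of the right stack of four (in the rack's right bay, underside 36 mm above the table). Origin: centre of the underside; x front to back as the rack's, z up. All four back edges at the fence (within 3 mm) means neat; in the slipped stack some plates stick out 15 to 32 mm to the front.
- large_chock: Weathered hardwood wedge chock (the larger): base 90 x 50 mm; the -x half is 46 mm high with a level top, the +x half slopes down to 15 mm. Origin: centre of the base; x along its length towards the thin end, z up. 300 g. It lies on the table beside the rack's front, left or right.
- small_chock: Weathered hardwood wedge chock (the smaller, not needed): base 60 x 36 mm; the -x half is 30 mm high with a level top, the +x half slopes down to 10 mm. Origin: centre of the base; x along its length towards the thin end, z up. Lies on the other side.
- windlass: Bronze lock windlass lying flat, crank arm 210 mm along y, up to 24 mm high, with a handle at one end and a square socket at the other; origin on the table mid-arm. Bystander.
- boat_hook: Iron boat hook tip lying flat, 190 mm along x with a side hook, up to 32 mm high; origin on the table where socket and spike meet. Bystander.
- grease_pot: Tin grease pot, a closed can 58 mm across and 50 mm high, between the two chocks; origin: centre of its base. Bystander.
Not all that is in view belongs to the job. What is shaped like the left_2 but purple, red or yellow is not meant.

How it is judged:
On the way, in this order (a step that is already met when the one before it is completed fails the run):
1. every plate of both stacks lies flush against the fence, in its bay (x of each of left_1, left_2, left_3, left_4 in the frame of bay_left above -0.005 m and y of left_1 in the frame of bay_left between -0.01 and 0.01 m and z of left_1 in the frame of bay_left between -0.003 and 0.003 m and angle between the x axis of each of left_1, left_2, left_3, left_4, right_1, right_2, right_3, right_4 and the x axis of rack, either way round below 0.06 rad and y of left_2 in the frame of bay_left between -0.01 and 0.01 m and z of left_2 in the frame of bay_left between 0.005 and 0.011 m and y of left_3 in the frame of bay_left between -0.01 and 0.01 m and z of left_3 in the frame of bay_left between 0.013 and 0.019 m and y of left_4 in the frame of bay_left between -0.01 and 0.01 m and z of left_4 in the frame of bay_left between 0.021 and 0.027 m and x of each of right_1, right_2, right_3, right_4 in the frame of bay_right above -0.005 m and y of right_1 in the frame of bay_right between -0.01 and 0.01 m and z of right_1 in the frame of bay_right between -0.003 and 0.003 m and y of right_2 in the frame of bay_right between -0.01 and 0.01 m and z of right_2 in the frame of bay_right between 0.005 and 0.011 m and y of right_3 in the frame of bay_right between -0.01 and 0.01 m and z of right_3 in the frame of bay_right between 0.013 and 0.019 m and y of right_4 in the frame of bay_right between -0.01 and 0.01 m and z of right_4 in the frame of bay_right between 0.021 and 0.027 m), for 0.2 s.
2. the large chock stands on the middle of the stack that had slipped (((distance of left_4 from where it was at the start of the episode above 0.008 m and x of large_chock in the frame of left_4 between -0.022 and 0.022 m and y of large_chock in the frame of left_4 between -0.018 and 0.018 m and z of large_chock in the frame of left_4 between 0.005 and 0.011 m and angle between large_chock's own z axis and vertical below 0.1 rad and linear speed of large_chock below 0.02 m/s) or (distance of right_4 from where it was at the start of the episode above 0.008 m and x of large_chock in the frame of right_4 between -0.022 and 0.022 m and y of large_chock in the frame of right_4 between -0.018 and 0.018 m and z of large_chock in the frame of right_4 between 0.005 and 0.011 m and angle between large_chock's own z axis and vertical below 0.1 rad and linear speed of large_chock below 0.02 m/s))), for 0.2 s.
At the end, for the whole second after the job is handed in: All plates flat and in order in their bays, back edges within 5 mm of the fence, within 10 mm sideways and 0.06 rad; the large chock still, base down (tilt under 0.1), on the top plate of the stack that had slipped, centre within 22 mm front-back and 18 mm sideways, any yaw (all of step 1 and ((distance of left_4 from where it was at the start of the episode above 0.008 m and x of large_chock in the frame of left_4 between -0.022 and 0.022 m and y of large_chock in the frame of left_4 between -0.018 and 0.018 m and z of large_chock in the frame of left_4 between 0.005 and 0.011 m and angle between large_chock's own z axis and vertical below 0.1 rad and linear speed of large_chock below 0.02 m/s) or (distance of right_4 from where it was at the start of the episode above 0.008 m and x of large_chock in the frame of right_4 between -0.022 and 0.022 m and y of large_chock in the frame of right_4 between -0.018 and 0.018 m and z of large_chock in the frame of right_4 between 0.005 and 0.011 m and angle between large_chock's own z axis and vertical below 0.1 rad and linear speed of large_chock below 0.02 m/s))); the robot touches nothing.
It fails at once if the neat stack is shifted as well (over 8 mm) (distance of each of left_2, right_2 from where it was at the start of the episode above 0.008 m or distance of each of left_2, right_4 from where it was at the start of the episode above 0.008 m or distance of each of left_4, right_2 from where it was at the start of the episode above 0.008 m or distance of each of left_4, right_4 from where it was at the start of the episode above 0.008 m).
It fails at once if a bystander (windlass, boat hook, grease pot or small chock) is moved over 25 mm (distance of any of windlass, boat_hook, grease_pot, small_chock from where it was at the start of the episode above 0.025 m).
It also fails if it takes over 53 s, if anything falls off the work surface, if the arm or the gripper's body presses on something with over 40 N, if the wrist force passes 120 N, or if a joint passes its speed limit or range.

## Working session

There is one attempt and no reset: what is moved stays moved. The work goes in short steps, Python scripts to look and compute and a shell command to move; the robot and the scene stay as the last step left them, time stands still between calls to the robot, and variables do not carry over. Pictures are saved under pics/ and viewed, at most 10 in all, crops included, and the job is handed in when it is done.

```bash
mkdir -p pics; ls; python3 - <<'E'
from plant import *
import cv2
for n in("scene","top"):
    cv2.imwrite(f"pics/{n}0.png",read_camera(n)[:,:,::-1]); print(n,camera_params(n))
print(grasp_offset if not callable(grasp_offset) else grasp_offset()); print(observe())
E
```

```text
pics
scene {'intrinsics': array([[445.6710184 ,   0.        , 316.50771342],
       [  0.        , 445.6710184 , 240.26161043],
       [  0.        ,   0.        ,   1.        ]]), 'rvec': array([ 2.22883261,  0.67148077, -0.29596982]), 'tvec': array([-0.51874979, -0.20330546,  1.21152534])}
top {'intrinsics': array([[572.80474049,   0.        , 316.44054501],
       [  0.        , 572.80474049, 237.60410973],
       [  0.        ,   0.        ,   1.        ]]), 'rvec': array([ 2.19999917, -2.1392673 ,  0.09778537]), 'tvec': array([-0.03019593,  0.58790832,  1.23009517])}
0.0188
{'time_s': 0.1, 'joint_positions': array([-1.32280338,  0.62923312,  0.03844289,  1.51822875, -0.02699038,
        0.99630953, -0.02001859]), 'qvel': array([-0.00080848, -0.00277682,  0.00095968, -0.00143548,  0.00021742,
       -0.00064502, -0.00043339]), 'joint_torque': array([ 2.89574520e-03, -5.50785255e+01,  1.14694901e+00, -1.87115049e+01,
       -5.23064355e-02,  1.92370632e-02,  4.01865327e-05]), 'tool_pos': array([0.20042681, 0.61771522, 0.2046719 ]), 'orientation': array([[-9.51166276e-01,  3.08678593e-01, -4.91934338e-04],
       [ 3.08678984e-01,  9.51164953e-01, -1.58635919e-03],
       [-2.17644195e-05, -1.66074115e-03, -9.99998621e-01]]), 'force': array([-1.3314949 , -0.44175005, -0.8995767 ]), 'moment': array([0.02632441, 0.03190036, 0.04055805]), 'gripper_force': 0.0, 'finger_gap': 0.9984890132588041}
```

View pics/scene0.png

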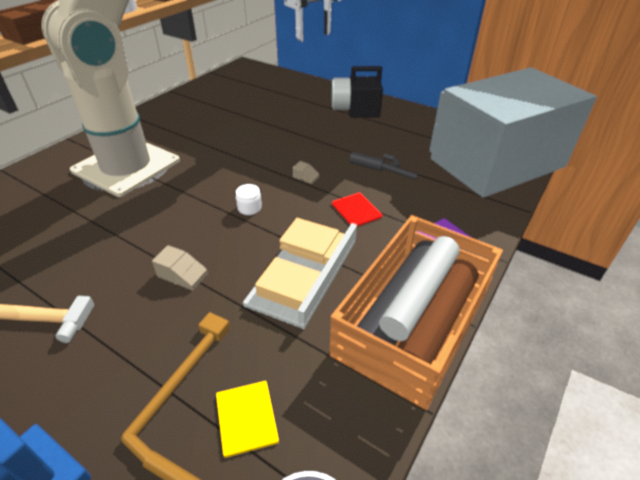

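View pics/top0.png

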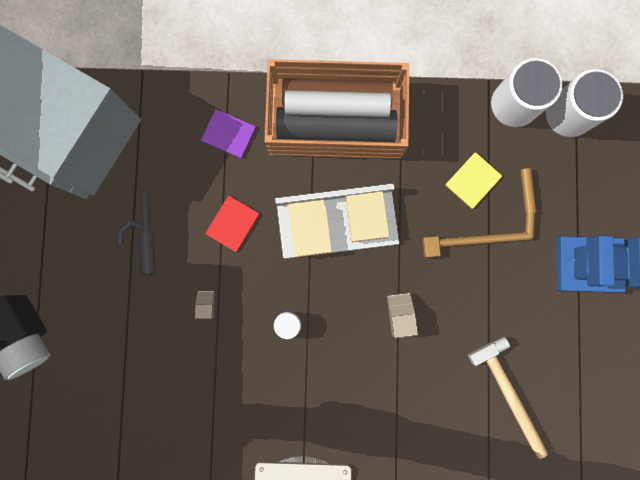

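```bash
python3 - <<'E'
import cv2,numpy as np
t=cv2.imread("pics/top0.png")[170:350,190:440]; s=cv2.imread("pics/scene0.png")[205:335,235:365]
a=cv2.resize(t,(800,576),interpolation=cv2.INTER_CUBIC); b=cv2.resize(s,(600,600),interpolation=cv2.INTER_CUBIC)
cv2.imwrite("pics/c1.png",a);cv2.imwrite("pics/c2.png",b)
E
```

```text
(no output)
```

View pics/c1.png

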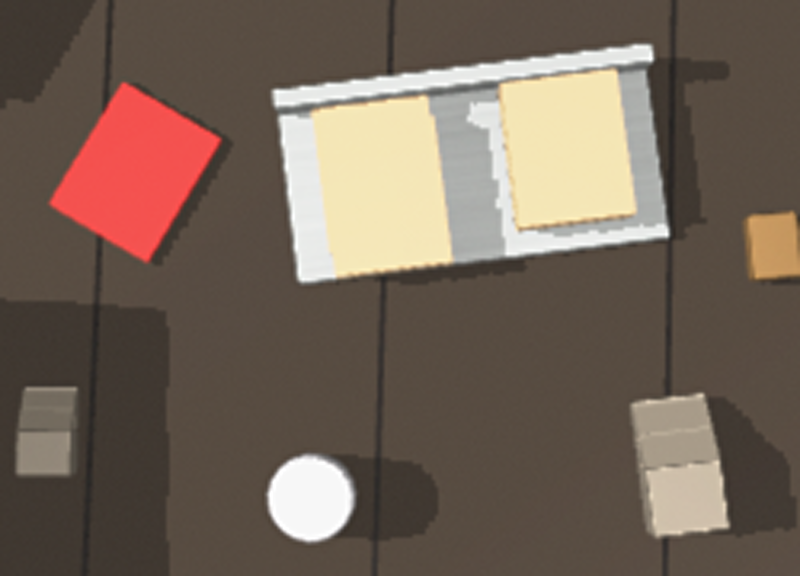

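View pics/c2.png

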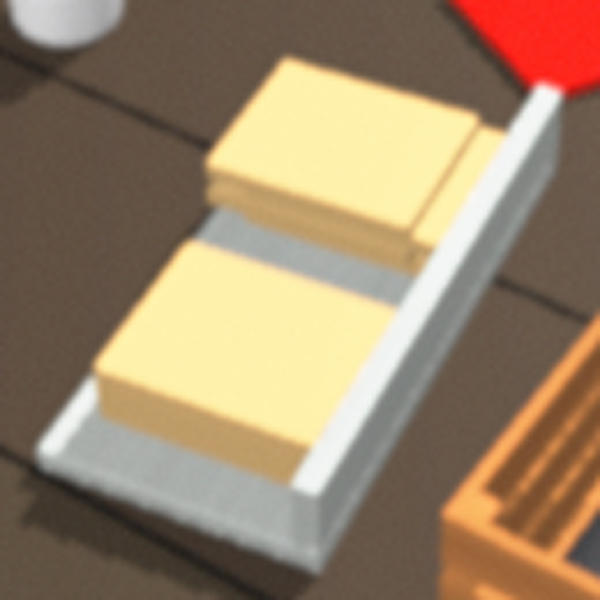

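The slipped stack is the left one: its top plates stand off the fence, with front edge at top px ~(295,257)-(331,253). The large chock lies right-front at top px ~(403,316) with its thin end facing the rack, and the grease pot is at (287,325).

```bash
cat > h.py <<'E'
import cv2,numpy as np
from plant import *
def ray(n,uv,z):
    c=camera_params(n);K=c["intrinsics"];R=cv2.Rodrigues(c["rvec"])[0];C=-R.T@c["tvec"]
    d=np.c_[np.atleast_2d(uv).astype(float),np.ones(len(np.atleast_2d(uv)))]@np.linalg.inv(K).T@R
    return C+d*((z-C[2])/d[:,2])[:,None]
E
python3 - <<'E'
from h import *
np.set_printoptions(precision=4,suppress=True)
T=lambda p,z:ray("top",np.array(p)/3.2+[189.7,169.7],z)
S=lambda p,z:ray("scene",np.array(p)/600*130+[234.6,204.6],z)
f=T([(275,107),(653,62),(273,93),(652,45)],.05);print("fence in L,R out L,R\n",f)
fs=S([(292,487),(535,85),(322,492),(563,90)],.05);print("scene fence in R,L, out R,L\n",fs)
print("base front L,R",T([(301,282),(668,238)],.012))
print("left plate",T([(312,110),(428,96),(452,265),(335,277)],.044))
print("scene left top plate backL,frontL,frontR,backR",S([(480,118),(288,57),(207,158),(408,228)],.044))
print("right",T([(500,85),(616,70),(636,214),(518,229)],.044))
print("scene right frontL,frontR",S([(192,242),(95,365)],.044))
print("chock thick top",T([(645,470),(717,461),(728,527),(653,537)],.046), "thin",T([(631,403),(703,394)],.015))
print("pot",T([(311,498)],.05))
E
```

```text
fence in L,R out L,R
 [[ 0.6591  0.0768  0.05  ]
 [ 0.6971 -0.179   0.05  ]
 [ 0.6687  0.0785  0.05  ]
 [ 0.7088 -0.1781  0.05  ]]
scene fence in R,L, out R,L
 [[ 0.7025 -0.1803  0.05  ]
 [ 0.6598  0.0752  0.05  ]
 [ 0.7133 -0.176   0.05  ]
 [ 0.6724  0.0792  0.05  ]]
base front L,R [[ 0.543   0.0576  0.012 ]
 [ 0.5807 -0.1961  0.012 ]]
left plate [[ 0.6587  0.052   0.044 ]
 [ 0.6705 -0.0268  0.044 ]
 [ 0.5555 -0.0461  0.044 ]
 [ 0.5452  0.0327  0.044 ]]
scene left top plate backL,frontL,frontR,backR [[ 0.6473  0.0471  0.044 ]
 [ 0.548   0.0344  0.044 ]
 [ 0.5591 -0.0443  0.044 ]
 [ 0.6592 -0.0323  0.044 ]]
right [[ 0.6794 -0.0757  0.044 ]
 [ 0.692  -0.1546  0.044 ]
 [ 0.5936 -0.1698  0.044 ]
 [ 0.5812 -0.0902  0.044 ]]
scene right frontL,frontR [[ 0.5863 -0.091   0.044 ]
 [ 0.5968 -0.1694  0.044 ]]
chock thick top [[ 0.4219 -0.1784  0.046 ]
 [ 0.4292 -0.2263  0.046 ]
 [ 0.3859 -0.2341  0.046 ]
 [ 0.3779 -0.1844  0.046 ]] thin [[ 0.466  -0.172   0.015 ]
 [ 0.4736 -0.2213  0.015 ]]
pot [[0.3973 0.0437 0.05  ]]
```

```bash
python3 -m handwheel '[{"wz":-0.0183,"hand":-0.36},{"wz":-0.0183,"hand":-0.36},{"wz":-0.0183,"hand":-0.36},{"wz":-0.0183,"hand":-0.36},{"x":-0.04,"y":-0.14,"hand":-0.36},{"x":-0.04,"y":-0.14,"hand":-0.36},{"x":-0.04,"y":-0.14,"hand":-0.36},{"x":-0.04,"y":-0.14,"hand":-0.36},{"x":-0.04,"y":-0.14,"hand":-0.36},{"x":-0.04,"y":-0.14,"hand":-0.36}]'
python3 -m handwheel '[{"x":-0.04,"y":-0.14,"hand":-0.36},{"x":-0.04,"y":-0.14,"hand":-0.36},{"x":-0.04,"y":-0.14,"hand":-0.36},{"x":-0.04,"y":-0.14,"hand":-0.36},{"x":-0.04,"y":-0.14,"hand":-0.36},{"x":-0.04,"y":-0.14,"hand":-0.36},{"x":-0.04,"y":-0.14,"hand":-0.36},{"x":-0.04,"y":-0.14,"hand":-0.36},{"hand":-0.36},{"hand":-0.36}]'
```

```text
$[0]: bad value
$[0]: bad value
```

```bash
python3 -m handwheel '[{"x":0,"y":0,"z":0,"wx":0,"wy":0,"wz":-0.0183,"hand":-0.36},{"x":0,"y":0,"z":0,"wx":0,"wy":0,"wz":-0.0183,"hand":-0.36},{"x":0,"y":0,"z":0,"wx":0,"wy":0,"wz":-0.0183,"hand":-0.36},{"x":0,"y":0,"z":0,"wx":0,"wy":0,"wz":-0.0183,"hand":-0.36}]'
```

```text
time_s: 0.43
tool_pos: [0.2005, 0.6179, 0.205]
orientation: [[-0.988, -0.151, -0.0], [-0.151, 0.988, -0.001], [0.0, -0.001, -1.0]]
force: [1.1, -0.6, -1.0]
finger_gap: 0.754
gripper_force: 0.0
```

All keys are needed.

```bash
python3 -m handwheel '[{"x":-0.04,"y":-0.14,"z":0,"wx":0,"wy":0,"wz":0,"hand":-0.36},{"x":-0.04,"y":-0.14,"z":0,"wx":0,"wy":0,"wz":0,"hand":-0.36},{"x":-0.04,"y":-0.14,"z":0,"wx":0,"wy":0,"wz":0,"hand":-0.36},{"x":-0.04,"y":-0.14,"z":0,"wx":0,"wy":0,"wz":0,"hand":-0.36},{"x":-0.04,"y":-0.14,"z":0,"wx":0,"wy":0,"wz":0,"hand":-0.36},{"x":-0.04,"y":-0.14,"z":0,"wx":0,"wy":0,"wz":0,"hand":-0.36},{"x":-0.04,"y":-0.14,"z":0,"wx":0,"wy":0,"wz":0,"hand":-0.36},{"x":-0.04,"y":-0.14,"z":0,"wx":0,"wy":0,"wz":0,"hand":-0.36},{"x":-0.04,"y":-0.14,"z":0,"wx":0,"wy":0,"wz":0,"hand":-0.36},{"x":-0.04,"y":-0.14,"z":0,"wx":0,"wy":0,"wz":0,"hand":-0.36}]'
python3 -m handwheel '[{"x":-0.04,"y":-0.14,"z":0,"wx":0,"wy":0,"wz":0,"hand":-0.36},{"x":-0.04,"y":-0.14,"z":0,"wx":0,"wy":0,"wz":0,"hand":-0.36},{"x":-0.04,"y":-0.14,"z":0,"wx":0,"wy":0,"wz":0,"hand":-0.36},{"x":-0.04,"y":-0.14,"z":0,"wx":0,"wy":0,"wz":0,"hand":-0.36},{"x":-0.04,"y":-0.14,"z":0,"wx":0,"wy":0,"wz":0,"hand":-0.36},{"x":-0.04,"y":-0.14,"z":0,"wx":0,"wy":0,"wz":0,"hand":-0.36},{"x":-0.04,"y":-0.14,"z":0,"wx":0,"wy":0,"wz":0,"hand":-0.36},{"x":-0.04,"y":-0.14,"z":0,"wx":0,"wy":0,"wz":0,"hand":-0.36},{"x":0,"y":0,"z":0,"wx":0,"wy":0,"wz":0,"hand":-0.36},{"x":0,"y":0,"z":0,"wx":0,"wy":0,"wz":0,"hand":-0.36}]'
```

```text
time_s: 1.27
tool_pos: [0.3507, 0.2847, 0.2054]
orientation: [[-0.989, -0.146, -0.0], [-0.146, 0.989, -0.0], [0.0, -0.0, -1.0]]
force: [-0.6, -0.1, 1.1]
finger_gap: 0.32
gripper_force: 0.0
time_s: 2.1
tool_pos: [0.4707, 0.0189, 0.2051]
orientation: [[-0.99, -0.14, -0.001], [-0.14, 0.99, -0.001], [0.001, -0.0, -1.0]]
force: [-0.2, 0.9, -0.2]
finger_gap: 0.321
gripper_force: 0.0
```

```bash
python3 -m handwheel '[{"x":-0.05,"y":-0.145,"z":0,"wx":0,"wy":0,"wz":0,"hand":-0.36},{"x":0,"y":0,"z":0.15,"wx":0,"wy":0,"wz":0,"hand":-0.36},{"x":0,"y":0,"z":0.15,"wx":0,"wy":0,"wz":0,"hand":-0.36},{"x":0,"y":0,"z":0.15,"wx":0,"wy":0,"wz":0,"hand":-0.36},{"x":0,"y":0,"z":0.15,"wx":0,"wy":0,"wz":0,"hand":-0.36},{"x":0,"y":0,"z":0.1,"wx":0,"wy":0,"wz":0,"hand":-0.36},{"x":0,"y":0,"z":0.055,"wx":0,"wy":0,"wz":0,"hand":-0.36},{"x":0,"y":0,"z":0,"wx":0,"wy":0,"wz":0,"hand":-0.36}]'
```

```text
time_s: 2.77
tool_pos: [0.4852, -0.0109, 0.0139]
orientation: [[-0.989, -0.148, -0.007], [-0.148, 0.989, 0.001], [0.006, 0.002, -1.0]]
force: [-0.3, -0.2, -0.8]
finger_gap: 0.318
gripper_force: 0.0
```

```bash
python3 -m handwheel '[{"x":0,"y":-0.015,"z":-0.012,"wx":0,"wy":0,"wz":0,"hand":-0.36},{"x":-0.06,"y":0,"z":0,"wx":0,"wy":0,"wz":0,"hand":-0.36},{"x":-0.06,"y":0,"z":0,"wx":0,"wy":0,"wz":0,"hand":-0.36},{"x":-0.04,"y":0,"z":0,"wx":0,"wy":0,"wz":0,"hand":-0.36},{"x":0,"y":0,"z":0,"wx":0,"wy":0,"wz":0,"hand":-0.36}]'
python3 -m handwheel '[{"x":-0.016,"y":0,"z":0,"wx":0,"wy":0,"wz":0,"hand":-0.36},{"x":-0.016,"y":0,"z":0,"wx":0,"wy":0,"wz":0,"hand":-0.36},{"x":-0.016,"y":0,"z":0,"wx":0,"wy":0,"wz":0,"hand":-0.36},{"x":-0.016,"y":0,"z":0,"wx":0,"wy":0,"wz":0,"hand":-0.36},{"x":-0.016,"y":0,"z":0,"wx":0,"wy":0,"wz":0,"hand":-0.36},{"x":0,"y":0,"z":0,"wx":0,"wy":0,"wz":0,"hand":-0.36}]'
```

```text
time_s: 3.18
tool_pos: [0.5321, -0.0098, 0.0219]
orientation: [[-0.989, -0.147, 0.007], [-0.147, 0.989, 0.001], [-0.007, -0.0, -1.0]]
force: [-0.1, 0.0, -0.2]
finger_gap: 0.322
gripper_force: 0.0
time_s: 3.68
tool_pos: [0.5487, -0.0077, 0.0197]
orientation: [[-0.989, -0.146, 0.001], [-0.146, 0.989, 0.0], [-0.001, 0.0, -1.0]]
force: [1.0, -0.3, -0.1]
finger_gap: 0.321
gripper_force: 0.0
```

```bash
python3 -m handwheel '[{"x":0,"y":0,"z":0.01,"wx":0,"wy":0,"wz":0,"hand":-0.36},{"x":-0.012,"y":0,"z":0,"wx":0,"wy":0,"wz":0,"hand":-0.36},{"x":-0.012,"y":0,"z":0,"wx":0,"wy":0,"wz":0,"hand":-0.36},{"x":-0.012,"y":0,"z":0,"wx":0,"wy":0,"wz":0,"hand":-0.36},{"x":0,"y":0,"z":0,"wx":0,"wy":0,"wz":0,"hand":-0.36},{"x":0,"y":0,"z":0,"wx":0,"wy":0,"wz":0,"hand":-0.36}]'
python3 - <<'E'
from h import *
s=read_camera("scene")[190:320,235:365,::-1];t=read_camera("top")[170:300,250:430,::-1]
cv2.imwrite("pics/p1.png",np.hstack([cv2.resize(s,(390,390),interpolation=2),cv2.resize(t,(400,390),interpolation=2)]))
E
```

```text
time_s: 4.18
tool_pos: [0.5573, -0.0064, 0.0172]
orientation: [[-0.989, -0.146, 0.001], [-0.146, 0.989, 0.0], [-0.001, 0.0, -1.0]]
force: [-0.4, 0.1, 0.2]
finger_gap: 0.322
gripper_force: 0.0
```

View pics/p1.png

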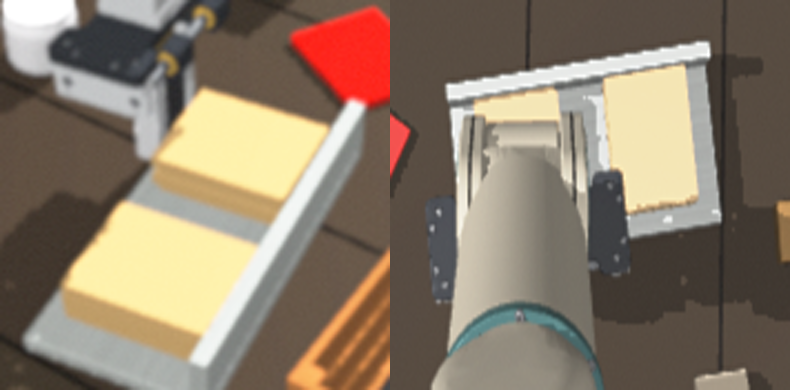

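The plates are nearly at the fence and the fingers touch the front edges. I'll keep going in small steps until the force rises.

```bash
for i in 1 2; do :; done; python3 -m handwheel '[{"x":-0.008,"y":0,"z":0,"wx":0,"wy":0,"wz":0,"hand":-0.36},{"x":-0.008,"y":0,"z":0,"wx":0,"wy":0,"wz":0,"hand":-0.36},{"x":0,"y":0,"z":0,"wx":0,"wy":0,"wz":0,"hand":-0.36}]'
python3 -m handwheel '[{"x":-0.008,"y":0,"z":0,"wx":0,"wy":0,"wz":0,"hand":-0.36},{"x":0,"y":0,"z":0,"wx":0,"wy":0,"wz":0,"hand":-0.36}]'
```

```text
time_s: 4.53
tool_pos: [0.5611, -0.0059, 0.0172]
orientation: [[-0.989, -0.146, 0.0], [-0.146, 0.989, 0.0], [-0.0, -0.0, -1.0]]
force: [-0.8, 0.6, 1.1]
finger_gap: 0.321
gripper_force: 0.1
time_s: 4.7
tool_pos: [0.5621, -0.0058, 0.0171]
orientation: [[-0.989, -0.146, -0.002], [-0.146, 0.989, -0.0], [0.002, 0.0, -1.0]]
force: [-1.3, 0.6, 2.2]
finger_gap: 0.32
gripper_force: 1.0
```

```bash
python3 -m handwheel '[{"x":-0.008,"y":0,"z":0,"wx":0,"wy":0,"wz":0,"hand":-0.36},{"x":0,"y":0,"z":0,"wx":0,"wy":0,"wz":0,"hand":-0.36}]'
python3 -m handwheel '[{"x":-0.008,"y":0,"z":0,"wx":0,"wy":0,"wz":0,"hand":-0.36},{"x":0,"y":0,"z":0,"wx":0,"wy":0,"wz":0,"hand":-0.36}]'
```

```text
time_s: 4.87
tool_pos: [0.5621, -0.0058, 0.0168]
orientation: [[-0.989, -0.146, -0.005], [-0.146, 0.989, -0.001], [0.005, 0.0, -1.0]]
force: [-5.2, -1.4, 1.9]
finger_gap: 0.325
gripper_force: 2.7
time_s: 5.03
tool_pos: [0.5621, -0.0058, 0.0165]
orientation: [[-0.989, -0.146, -0.009], [-0.146, 0.989, -0.001], [0.009, 0.0, -1.0]]
force: [-8.9, -1.4, 3.9]
finger_gap: 0.315
gripper_force: 4.1
```

Contact with the fence: position has stalled and force is rising. Backing off, then going above the chock and looking.

```bash
python3 -m handwheel '[{"x":0.06,"y":0,"z":0,"wx":0,"wy":0,"wz":0,"hand":-0.36},{"x":0.13,"y":0,"z":0,"wx":0,"wy":0,"wz":0,"hand":-0.36},{"x":0.13,"y":0,"z":0,"wx":0,"wy":0,"wz":0,"hand":-0.36},{"x":0,"y":0,"z":-0.16,"wx":0,"wy":0,"wz":0,"hand":-0.36},{"x":0,"y":0,"z":-0.16,"wx":0,"wy":0,"wz":0,"hand":-0.36},{"x":0,"y":0,"z":-0.16,"wx":0,"wy":0,"wz":0,"hand":-0.36},{"x":0,"y":0,"z":-0.12,"wx":0,"wy":0,"wz":0,"hand":0.8},{"x":0.07,"y":-0.14,"z":0,"wx":0,"wy":0,"wz":0,"hand":0.8},{"x":0.07,"y":-0.14,"z":0,"wx":0,"wy":0,"wz":0,"hand":0.8},{"x":0.07,"y":-0.14,"z":0,"wx":0,"wy":0,"wz":0,"hand":0.8}]'
python3 -m handwheel '[{"x":0.07,"y":-0.14,"z":0,"wx":0,"wy":0,"wz":0,"hand":0.8},{"x":0.07,"y":-0.14,"z":0,"wx":0,"wy":0,"wz":0,"hand":0.8},{"x":0,"y":0,"z":0,"wx":0,"wy":0,"wz":0,"hand":0.8},{"x":0,"y":0,"z":0,"wx":0,"wy":0,"wz":0,"hand":0.8}]'
python3 - <<'E'
from h import *
s=read_camera("scene")[205:335,235:365,::-1];t=read_camera("top")[170:350,190:440,::-1]
cv2.imwrite("pics/p2.png",cv2.resize(s,(600,600),interpolation=2));cv2.imwrite("pics/p3.png",cv2.resize(t,(800,576),interpolation=2))
E
```

```text
time_s: 5.87
tool_pos: [0.4522, -0.1291, 0.1685]
orientation: [[-0.989, -0.148, 0.004], [-0.148, 0.989, -0.001], [-0.004, -0.001, -1.0]]
force: [0.5, 0.5, -0.3]
finger_gap: 0.566
gripper_force: 0.0
time_s: 6.2
tool_pos: [0.4263, -0.2053, 0.1675]
orientation: [[-0.99, -0.14, 0.002], [-0.14, 0.99, -0.001], [-0.001, -0.001, -1.0]]
force: [0.8, 1.1, 0.3]
finger_gap: 0.849
gripper_force: 0.0
```

View pics/p2.png

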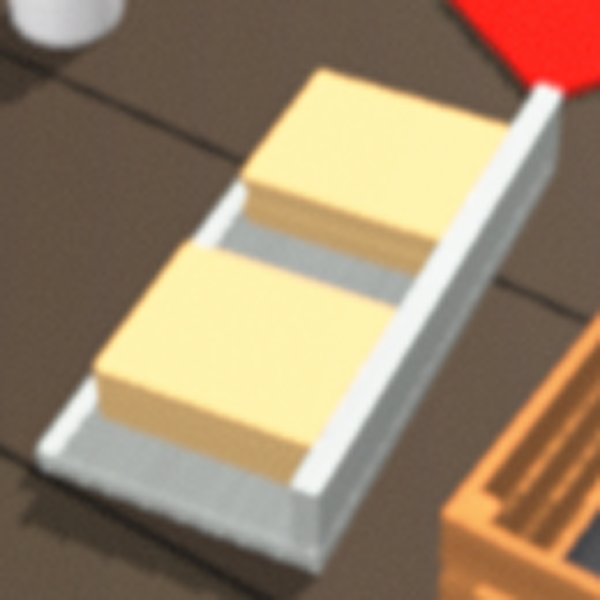

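View pics/p3.png

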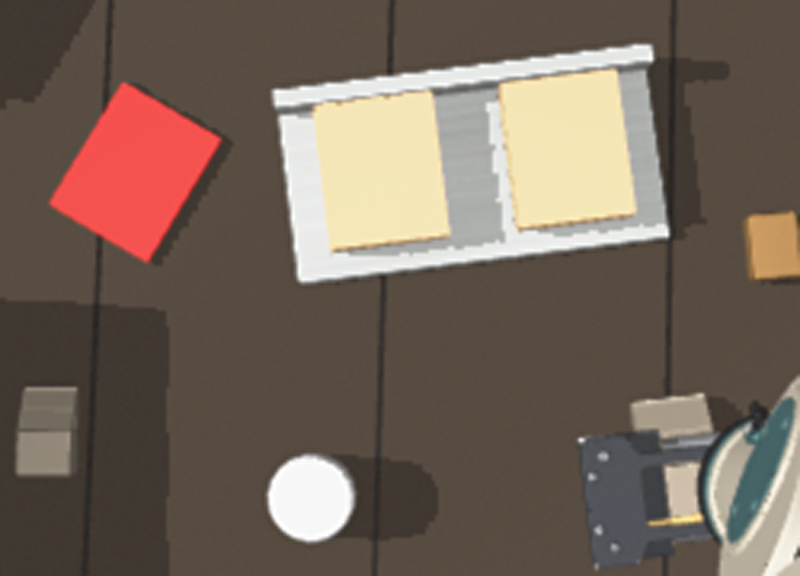

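Both stacks are now flush: left front edge at crop (332,250)-(449,235) is in line with the right at (518,229)-(636,214). Next, grasp the chock.

```bash
python3 -m handwheel '[{"x":0.049,"y":0,"z":0,"wx":0,"wy":0,"wz":0,"hand":0.8},{"x":0,"y":0,"z":0.14,"wx":0,"wy":0,"wz":0,"hand":0.8},{"x":0,"y":0,"z":0.14,"wx":0,"wy":0,"wz":0,"hand":0.8},{"x":0,"y":0,"z":0.14,"wx":0,"wy":0,"wz":0,"hand":0.8},{"x":0,"y":0,"z":0.1,"wx":0,"wy":0,"wz":0,"hand":0.8},{"x":0,"y":0,"z":0.06,"wx":0,"wy":0,"wz":0,"hand":0.8},{"x":0,"y":0,"z":0.03,"wx":0,"wy":0,"wz":0,"hand":0.8},{"x":0,"y":0,"z":0.01,"wx":0,"wy":0,"wz":0,"hand":0.8},{"x":0,"y":0,"z":0,"wx":0,"wy":0,"wz":0,"hand":0.8},{"x":0,"y":0,"z":0,"wx":0,"wy":0,"wz":0,"hand":0.8}]'
python3 -m handwheel '[{"x":0,"y":0,"z":0,"wx":0,"wy":0,"wz":0,"hand":-0.2},{"x":0,"y":0,"z":0,"wx":0,"wy":0,"wz":0,"hand":-0.2},{"x":0,"y":0,"z":0,"wx":0,"wy":0,"wz":0,"hand":-0.2},{"x":0,"y":0,"z":0,"wx":0,"wy":0,"wz":0,"hand":-0.2},{"x":0,"y":0,"z":0,"wx":0,"wy":0,"wz":0,"hand":-0.2},{"x":0,"y":0,"z":0,"wx":0,"wy":0,"wz":0,"hand":-0.2},{"x":0,"y":0,"z":0,"wx":0,"wy":0,"wz":0,"hand":-0.2},{"x":0,"y":0,"z":0,"wx":0,"wy":0,"wz":0,"hand":-0.2}]' 25
```

```text
time_s: 7.13
tool_pos: [0.4154, -0.204, 0.013]
orientation: [[-0.989, -0.147, 0.002], [-0.147, 0.989, -0.0], [-0.001, -0.001, -1.0]]
force: [-0.2, 0.4, 0.6]
finger_gap: 0.9
gripper_force: 0.0
time_s: 7.8
tool_pos: [0.4147, -0.205, 0.0125]
orientation: [[-0.989, -0.145, 0.001], [-0.145, 0.989, -0.001], [-0.001, -0.001, -1.0]]
force: [0.0, -2.8, 4.3]
finger_gap: 0.531
gripper_force: 25.0
```

```bash
python3 -m handwheel '[{"x":0,"y":0,"z":-0.08,"wx":0,"wy":0,"wz":0,"hand":-0.2},{"x":0,"y":0,"z":-0.12,"wx":0,"wy":0,"wz":0,"hand":-0.2},{"x":0,"y":0,"z":-0.12,"wx":0,"wy":0,"wz":0,"hand":-0.2},{"x":0,"y":0,"z":-0.1,"wx":0,"wy":0,"wz":0,"hand":-0.2},{"x":0,"y":0,"z":-0.05,"wx":0,"wy":0,"wz":0,"hand":-0.2},{"x":-0.045,"y":0.035,"z":0,"wx":0,"wy":0,"wz":0,"hand":-0.2},{"x":-0.09,"y":0.07,"z":0,"wx":0,"wy":0,"wz":0,"hand":-0.2},{"x":-0.09,"y":0.07,"z":0,"wx":0,"wy":0,"wz":0,"hand":-0.2},{"x":-0.09,"y":0.07,"z":0,"wx":0,"wy":0,"wz":0,"hand":-0.2},{"x":-0.09,"y":0.07,"z":0,"wx":0,"wy":0,"wz":0,"hand":-0.2}]'
python3 -m handwheel '[{"x":-0.09,"y":0.07,"z":0,"wx":0,"wy":0,"wz":0,"hand":-0.2},{"x":-0.09,"y":0.07,"z":0,"wx":0,"wy":0,"wz":0,"hand":-0.2},{"x":-0.09,"y":0.07,"z":0,"wx":0,"wy":0,"wz":0,"hand":-0.2},{"x":-0.09,"y":0.07,"z":0,"wx":0,"wy":0,"wz":0,"hand":-0.2},{"x":-0.08,"y":0.07,"z":0,"wx":0,"wy":0,"wz":0,"hand":-0.2},{"x":-0.045,"y":0.035,"z":0,"wx":0,"wy":0,"wz":0,"hand":-0.2},{"x":0,"y":0,"z":0,"wx":0,"wy":0,"wz":0,"hand":-0.2},{"x":0,"y":0,"z":0,"wx":0,"wy":0,"wz":0,"hand":-0.2}]'
```

```text
time_s: 8.63
tool_pos: [0.5027, -0.1101, 0.129]
orientation: [[-0.989, -0.146, -0.003], [-0.146, 0.989, 0.001], [0.002, 0.001, -1.0]]
force: [0.6, -1.1, -3.2]
finger_gap: 0.528
gripper_force: 25.0
time_s: 9.3
tool_pos: [0.6077, 0.0021, 0.1283]
orientation: [[-0.989, -0.148, -0.003], [-0.148, 0.989, 0.0], [0.003, 0.001, -1.0]]
force: [0.3, -0.6, -4.0]
finger_gap: 0.53
gripper_force: 25.0
```

```bash
python3 -m handwheel '[{"x":-0.008,"y":0,"z":0.06,"wx":0,"wy":0,"wz":0,"hand":-0.2},{"x":0,"y":0,"z":0.08,"wx":0,"wy":0,"wz":0,"hand":-0.2},{"x":0,"y":0,"z":0.06,"wx":0,"wy":0,"wz":0,"hand":-0.2},{"x":0,"y":0,"z":0.04,"wx":0,"wy":0,"wz":0,"hand":-0.2},{"x":0,"y":0,"z":0.02,"wx":0,"wy":0,"wz":0,"hand":-0.2},{"x":0,"y":0,"z":0,"wx":0,"wy":0,"wz":0,"hand":-0.2},{"x":0,"y":0,"z":0,"wx":0,"wy":0,"wz":0,"hand":-0.2},{"x":0,"y":0,"z":0,"wx":0,"wy":0,"wz":0,"hand":-0.2}]'
python3 -m handwheel '[{"x":0,"y":0,"z":0.006,"wx":0,"wy":0,"wz":0,"hand":-0.2},{"x":0,"y":0,"z":0.006,"wx":0,"wy":0,"wz":0,"hand":-0.2},{"x":0,"y":0,"z":0,"wx":0,"wy":0,"wz":0,"hand":-0.2},{"x":0,"y":0,"z":0,"wx":0,"wy":0,"wz":0,"hand":-0.2}]'
```

```text
time_s: 9.97
tool_pos: [0.6116, 0.0012, 0.0655]
orientation: [[-0.989, -0.145, 0.001], [-0.145, 0.989, -0.0], [-0.001, -0.0, -1.0]]
force: [0.1, 0.3, -2.0]
finger_gap: 0.53
gripper_force: 25.0
time_s: 10.3
tool_pos: [0.6111, 0.0015, 0.0618]
orientation: [[-0.989, -0.146, 0.0], [-0.146, 0.989, 0.0], [-0.0, 0.0, -1.0]]
force: [0.5, 0.3, -3.0]
finger_gap: 0.531
gripper_force: 25.0
```

```bash
python3 -m handwheel '[{"x":0,"y":0,"z":0.008,"wx":0,"wy":0,"wz":0,"hand":-0.2},{"x":0,"y":0,"z":0.006,"wx":0,"wy":0,"wz":0,"hand":-0.2},{"x":0,"y":0,"z":0,"wx":0,"wy":0,"wz":0,"hand":-0.2},{"x":0,"y":0,"z":0,"wx":0,"wy":0,"wz":0,"hand":-0.2}]'
python3 -m handwheel '[{"x":0,"y":0,"z":0.004,"wx":0,"wy":0,"wz":0,"hand":-0.2},{"x":0,"y":0,"z":0.004,"wx":0,"wy":0,"wz":0,"hand":-0.2},{"x":0,"y":0,"z":0,"wx":0,"wy":0,"wz":0,"hand":-0.2},{"x":0,"y":0,"z":0,"wx":0,"wy":0,"wz":0,"hand":-0.2}]'
```

```text
time_s: 10.63
tool_pos: [0.6109, 0.0015, 0.058]
orientation: [[-0.989, -0.146, -0.0], [-0.146, 0.989, 0.0], [0.0, 0.0, -1.0]]
force: [-0.3, 0.6, -4.6]
finger_gap: 0.53
gripper_force: 25.0
time_s: 10.97
tool_pos: [0.6113, 0.0015, 0.0566]
orientation: [[-0.989, -0.146, 0.001], [-0.146, 0.989, 0.0], [-0.001, -0.0, -1.0]]
force: [-1.2, -0.0, -0.0]
finger_gap: 0.529
gripper_force: 25.0
```

Contact: the force rose to zero and z matches expectation. Release and lift straight up.

```bash
python3 -m handwheel '[{"x":0,"y":0,"z":0,"wx":0,"wy":0,"wz":0,"hand":0.15},{"x":0,"y":0,"z":0,"wx":0,"wy":0,"wz":0,"hand":0.5},{"x":0,"y":0,"z":0,"wx":0,"wy":0,"wz":0,"hand":0.5},{"x":0,"y":0,"z":0,"wx":0,"wy":0,"wz":0,"hand":0.5},{"x":0,"y":0,"z":0,"wx":0,"wy":0,"wz":0,"hand":0.5},{"x":0,"y":0,"z":-0.06,"wx":0,"wy":0,"wz":0,"hand":0.5},{"x":0,"y":0,"z":-0.14,"wx":0,"wy":0,"wz":0,"hand":0.5},{"x":0,"y":0,"z":-0.14,"wx":0,"wy":0,"wz":0,"hand":0.5},{"x":0,"y":0,"z":-0.14,"wx":0,"wy":0,"wz":0,"hand":0.5},{"x":0,"y":0,"z":-0.1,"wx":0,"wy":0,"wz":0,"hand":0.5}]'
python3 -m handwheel '[{"x":0.1,"y":0.14,"z":0,"wx":0,"wy":0,"wz":0,"hand":0.5},{"x":0.1,"y":0.14,"z":0,"wx":0,"wy":0,"wz":0,"hand":0.5},{"x":0.1,"y":0.14,"z":0,"wx":0,"wy":0,"wz":0,"hand":0.5},{"x":0.1,"y":0.14,"z":0,"wx":0,"wy":0,"wz":0,"hand":0.5},{"x":0.1,"y":0.14,"z":0,"wx":0,"wy":0,"wz":0,"hand":0.5},{"x":0.1,"y":0.14,"z":0,"wx":0,"wy":0,"wz":0,"hand":0.5},{"x":0,"y":0.1,"z":0,"wx":0,"wy":0,"wz":0,"hand":0.5},{"x":0,"y":0,"z":0,"wx":0,"wy":0,"wz":0,"hand":0.5},{"x":0,"y":0,"z":0,"wx":0,"wy":0,"wz":0,"hand":0.5}]'
python3 - <<'E'
from h import *
s=read_camera("scene")[205:335,235:365,::-1];t=read_camera("top")[170:300,250:430,::-1]
cv2.imwrite("pics/p4.png",np.hstack([cv2.resize(s,(390,390),interpolation=2),cv2.resize(t,(400,390),interpolation=2)]))
E
```

```text
time_s: 11.8
tool_pos: [0.6121, 0.0014, 0.2044]
orientation: [[-0.989, -0.145, 0.003], [-0.145, 0.989, 0.0], [-0.003, -0.0, -1.0]]
force: [-0.0, -0.3, 0.7]
finger_gap: 0.751
gripper_force: 0.0
time_s: 12.55
tool_pos: [0.4337, 0.2078, 0.2015]
orientation: [[-0.989, -0.149, 0.001], [-0.149, 0.989, 0.001], [-0.001, 0.0, -1.0]]
force: [-0.2, -1.2, -0.3]
finger_gap: 0.748
gripper_force: 0.0
```

View pics/p4.png

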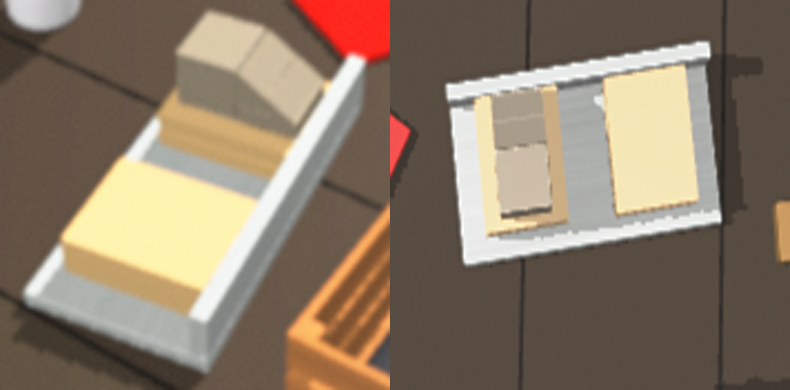

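The chock stands on the left stack, with its level top at about crop (497,147)-(551,208). Checking how well it's centred.

```bash
python3 - <<'E'
from h import *
np.set_printoptions(precision=4,suppress=True)
T=lambda p,z:ray("top",(np.array(p,float)-[390,0])/[400/180,3]+[249.7,169.7],z)
x=np.array([.989,.1465,0]);y=np.array([-.1465,.989,0])
def rel(P): d=P-np.array([.6207,.0048,0]); return np.c_[d@x,d@y]
print("thick top",rel(T([(497,147),(548,142),(552,207),(502,214)],.090)))
print("plate",rel(T([(475,97),(556,86),(568,222),(488,235)],.044)))
E
```

```text
thick top [[ 0.0037  0.0208]
 [ 0.0014 -0.0274]
 [-0.0443 -0.0257]
 [-0.0435  0.0215]]
plate [[ 0.0487  0.039 ]
 [ 0.0473 -0.0409]
 [-0.0527 -0.0407]
 [-0.0528  0.0379]]
```

```bash
python3 -c "from plant import hand_in; print(hand_in())"
```

```text
the job is handed in; nothing more can be done
None
```

The job is handed in at about 12.6 s: the left stack is pushed flush against the fence, the large chock stands base down within about 5 mm of that stack's centre by camera, and the last pictures show the neat stack still in place; no verdict was returned.

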